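Seat the feather template on its pins

ROBOT

A 7-joint arm with a two-finger parallel gripper is mounted at the origin on the work surface. World frame = base frame: x ahead of the robot, y to its left, z up, the work surface at z = 0. Lengths are in m, angles in rad, forces in N, time in s.
With the tool pointing down it reaches from about 0.4 to 0.9 m from the base axis. Payload 5.5 kg.
Tool frame: the origin (TCP) lies between the finger pads; the fingertips stand manip.finger_overhang ahead of it and the grasp point (between the pads) is the TCP (manip.finger_overhang is the distance from the TCP to the fingertips, in m); z points along the fingers, y is the direction in which the jaws open and shut (so a half turn about z gives the same grasp; the last joint's range is limited). The gripper opens to 92 mm and grips with 3 to 60 N. Pads are 19 mm wide; open, the fingers measure 130 mm over their backs; the gripper's body (75 mm by 190 mm) begins 47 mm behind the grasp point.
Start: joints at [1.569, 0.501, -0.427, 1.55, 0.221, 1.138, -0.21], TCP at [0.17, -0.627, 0.246] pointing down, gripper open.
Joint ranges: [-2.88, 2.88], [-0.31, 2.03], [-1.54, 1.56], [0.2, 2.42], [-1.41, 4.55], [0.19, 2.02], [-2.57, 2.57]. Speed limits (rad/s): [2.57, 2.57, 3.14, 3.14, 3.14, 3.14, 3.14].

INTERFACE

Orientations are given as [roll, pitch, yaw] about the fixed x, y, z axes, in that order (R = Rz(yaw) Ry(pitch) Rx(roll)).
In Python, from rig import manip, cams gives the robot as it stands.
- The arm moves only by the tool carry_out, never from a script. Its argument "targets" is a list of rows, each an object with "linear": the shift along the tool's x, y, z in cm, a list of three; "delta_rot": the turn, a rotation vector about the tool's x, y, z in degrees, a list of three; "gripper": the opening, from -1 (shut) to 1 (fully open), so that 0 is half open. In form: [{"linear": [tx, ty, tz], "delta_rot": [wx, wy, wz], "gripper": gripper}, ...]. A call has exactly 10 rows; each row is the pose to reach, as a shift and turn from the pose commanded when the call began, along the tool's axes at that moment; what a row does not reach only later rows make up. A row lasts 1/10 s, in which the tool goes at most 50 mm and 8.59 degrees, less where a joint would pass 70% of its speed; a pose out of reach is approached as far as the arm can. A call with a gripper value outside its range is refused whole. The fingers move at their own pace and stop on an object; the grip force is fixed at half the most. Time passes only in rows, so rows that repeat a pose let the fingers close, or fill a call up. It gives the time, the measured TCP pose, the force and the opening at its end, in the units of the state.
- manip.observe(): the state, without advancing time (a new reading comes with each control period).
- cams.grab_frame(name): name is "scene" or "top"; returns a dict with "color" (400x640x3 uint8, red, green, blue), "z_map" (400x640 float32, m along the optical axis (not along the pixel's ray), 0 where there is no reading), "fx", "fy", "cx", "cy" (pixels), "eye" and "attitude" of the camera in the world. Camera axes: x right, y up, looking along -z (the intrinsics and any distortion apply to the point x, -y, -z); pixel columns grow to the right and rows downward; lengths in m; the calibration is good to about 2 mm. A picture is of the moment at which its call begins.
- manip.sign_off(): hands the job in, once; it reports no verdict.
The state is a dict: "clock": time; "joints": joint angles; "qvel": joint speeds; "effort": joint torques, N m; "eef_pos": TCP position; "tool_rot": TCP orientation; "wrist_force": force on the tool from outside, world axes, zero at the start; "torque": the same for the moment, N m; "gripper_width": finger opening in m.
Only numpy, scipy, OpenCV 4.12 (cv2) and the standard library are available. Lean on these libraries where they do the work, as an engineer would, in place of code of your own. Each camera call takes 0.05 s, during which the arm holds its last target. There are 200 camera calls.

TASK

Lift the plywood template by its wooden grip, lay it on the dark blank in the jig with its larger hole at the thicker pin, and slide it gently along the blank, never forcing it, until its holes drop over the two steel pins and it lies flat on the wood. Then swing the jig's turn button square across the template's edge to hold it down, let go, and leave the other things on the bench where they are.

Things in the scene. Friction and masses are not known exactly. Their poses are not given: they have to be found in the camera images.
- template: Plywood routing template, flat plate 150 (own x) x 270 (own y) x 9 mm, about 0.3 kg. Origin: centre of its underside, z up. Three feather slots: two on the +x side of its grip, one on the -x side. Starts flat on the bench, within 0.7 rad of the heading it must sit in. It is bruised if pressed or knocked against jig, blank or pins with more than 45 N.
- template_grip (a point): Centre of the wooden grip batten on the template, 27 mm above the plate's underside. Batten 22 wide (template x), 100 long (template y), 32 high: from 18 mm below to 14 mm above this point.
- template_hole (a point): Centre of the template's larger hole (15.5 mm diameter, through) at its underside: template x = 0, y = +80 mm. The smaller hole (11.5 mm) is at x = 0, y = -80 mm.
- jig: Fixed plywood jig. Origin on the bench under its middle; x away from the robot, y along its fence, z up. Baseboard 18 thick, x -165 to +130, y -175 to +175 mm. A dark hardwood blank, 170 (x) x 280 (y), top at z = 45 mm, is held between the fence (+x side, top z = 40) and cleats (-x side). The template goes home with its +y along the jig's +y, underside at z = 45.
- lay_down (a point): Point on the blank's top (jig x = 0, y = -22, z = 45 mm). Two upright steel pins stand in the blank at jig x = 0, 160 mm apart along y: 14 mm diameter towards +y, 10 mm towards -y, 12 mm proud, noses tapered by 1.5 mm in radius. Where the blank was fixed along the fence is not measured: the pins' midpoint lies 4 to 40 mm from here towards jig +y, to be found by feel.
- button_knob (a point): Middle of the small upright wooden knob on the turn button, to grip or push: 17 to 19 mm diameter, from 14 mm below (bar's top) to 14 mm above this point, 55 mm from the pivot. The bar is 22 wide, 16 thick (jig z = 56 to 72 mm) and reaches 73 mm from its pivot on the knob's side, 19 mm on the other.
- button_pivot (a point): The turn button's upright pivot axis at the bar's top face: jig x = -120, y = 0, z = 72 mm, on a riser block at the middle of the jig's near side.
- button (a joint): Turn button's angle, counter-clockwise from above: 0 = bar along the jig's near side, knob towards jig -y; 1.57 = bar along jig +x, square across the template's near edge, 2 mm above a template that is home (one riding on the pins blocks it). Stops at 0 and 1.65 rad; friction (about 2 N at the knob) holds it where it is left.
- mallet: Bystander: round-headed carver's mallet lying on the bench, 270 long, head 72 across; leave it alone.
- chisel: Bystander: bench chisel lying on the bench, 260 long, origin at its handle end; leave it alone.
- glue: Bystander: white glue bottle, 60 across, 170 tall; leave it alone.
- wax: Bystander: round wax tin, 84 across, 55 tall; leave it alone.
- pencil_pot: Bystander: steel pot with pencils, 76 across, 180 tall; leave it alone.
- tape_measure: Bystander: tape measure, 70 x 35, 66 tall; leave it alone.
- offcut: Bystander: dark wood offcut, 130 x 50 x 30; leave it alone.
- bushing: Bystander: brass guide ring, 32 across, 10 tall, lying on the jig's baseboard at its near left corner; leave it alone.

How it is judged:
By the outcome, as a careful person would: the job done as asked, in the order asked, and still so for the second after the job is handed in, with the robot touching nothing.
It also fails if it takes over 72 s, if anything falls off the work surface, if the arm or the gripper's body presses on something with over 40 N, if the wrist force passes 120 N, or if a joint passes its speed limit or range.

## Working session

There is one attempt and no reset: what is moved stays moved. The work goes in short steps, Python scripts to look and compute and a tool call to move; the robot and the scene stay as the last step left them, time stands still between calls to the robot, and variables do not carry over. Pictures are saved under pics/ and viewed, about 8 in all and at most 12, crops included, and the job is handed in when it is done.

Besides the shell and the picture viewer there is one more tool, called after ">>>" as name(argument=value, ...) on one line, values as JSON. carry_out: Moves the arm, as the interface text tells. Its arguments: {"type":"object","properties":{"targets":{"type":"array","items":{"type":"object","properties":{"linear":{"type":"array","items":{"type":"number"}},"delta_rot":{"type":"array","items":{"type":"number"}},"gripper":{"type":"number"}}}}},"required":["targets"]}

```bash
mkdir -p pics; ls
cat > h.py <<'E'
import numpy as np, cv2, pickle, os
from rig import manip, cams
from scipy.spatial.transform import Rotation as R
def grab(n,tag):
    f=cams.grab_frame(n); pickle.dump(f,open(f'pics/{tag}.pkl','wb'))
    cv2.imwrite(f'pics/{tag}.png',cv2.cvtColor(f['color'],cv2.COLOR_RGB2BGR)); return f
def load(tag): return pickle.load(open(f'pics/{tag}.pkl','rb'))
E
python3 - <<'E'
from h import *
print(manip.observe(), manip.finger_overhang)
for n in('scene','top'):
    f=grab(n,n+'0'); print({k:v for k,v in f.items() if k not in('color','z_map')}); print((f['z_map']>0).mean())
E
```

```text
pics
{'clock': 0.0, 'joints': array([ 1.56921182,  0.50186223, -0.4267754 ,  1.55147026,  0.22078293,
        1.13830178, -0.21026672]), 'qvel': array([-0.00028173, -0.00057769, -0.00010265,  0.0014184 ,  0.001115  ,
        0.00042303, -0.00084137]), 'effort': array([ 8.06965763e-04, -5.66597772e+01, -5.81579089e+00, -2.79117984e+01,
       -6.86747907e-02,  3.09984328e-02,  2.28249714e-04]), 'eef_pos': array([ 0.1698804 , -0.62670318,  0.24465948]), 'tool_rot': array([-3.13960493e+00, -7.50609303e-05,  2.64855569e-01]), 'wrist_force': array([-0.26843725,  0.29394544,  0.03798394]), 'torque': array([ 0.02206013,  0.0268558 , -0.04166572]), 'gripper_width': 0.09204013780749297} 0.019
{'fx': 403.5329873493341, 'fy': 403.5329873493341, 'cx': 318.45780997992927, 'cy': 199.97136644978968, 'eye': array([1.18675248, 0.69131808, 0.90892384]), 'attitude': array([0.8064921 , 0.02027291, 2.30697819])}
0.99565625
{'fx': 508.38493256612446, 'fy': 508.38493256612446, 'cx': 323.55767681899215, 'cy': 196.2501357204044, 'eye': array([0.43575974, 0.07176849, 1.35648867]), 'attitude': array([ 0.07614491,  0.00736399, -1.58821879])}
0.9960859375
```

View pics/top0.png

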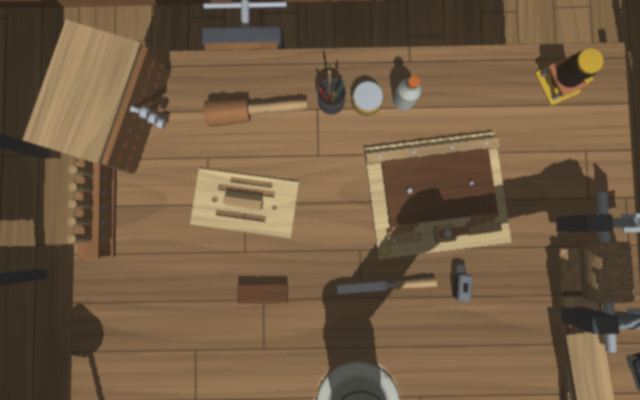

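View pics/scene0.png

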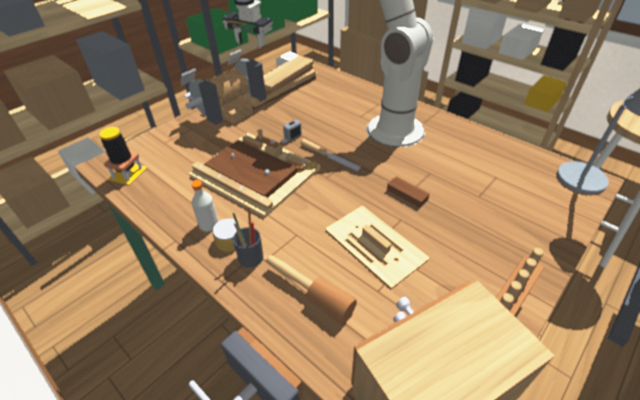

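```bash
cat >> h.py <<'E'
def cam(f): return R.from_euler('xyz',f['attitude']).as_matrix(), np.array(f['eye'])
def ray(f,u,v):
    M,e=cam(f); d=M@np.array([(u-f['cx'])/f['fx'],-(v-f['cy'])/f['fy'],-1.]); return e,d
def at_z(f,u,v,z):
    e,d=ray(f,u,v); return e+d*(z-e[2])/d[2]
def at_depth(f,u,v):
    e,d=ray(f,u,v); return e+d*f['z_map'][int(round(v)),int(round(u))]
def proj(f,p):
    M,e=cam(f); c=(np.asarray(p)-e)@M; return np.c_[f['cx']-f['fx']*c[...,0]/c[...,2], f['cy']+f['fy']*c[...,1]/c[...,2]]
def ortho(f,x0,x1,y0,y1,z,s):
    # rectified plane-z picture: up=+x, left=+y, s px per m
    xs=np.arange(x1,x0,-1/s); ys=np.arange(y1,y0,-1/s); X,Y=np.meshgrid(xs,ys,indexing='ij')
    q=proj(f,np.stack([X,Y,np.full_like(X,z)],-1).reshape(-1,3)).astype(np.float32)
    m=q.reshape(*X.shape,2)
    return cv2.cvtColor(cv2.remap(f['color'],m[...,0],m[...,1],cv2.INTER_CUBIC),cv2.COLOR_RGB2BGR)
E
python3 - <<'E'
from h import *
t=load('top0'); s=load('scene0')
c=lambda p,n:np.round(p,4)
for n,u,v in [('tmpl',225,178),('grip',245,200),('bench',300,260),('blank',440,175),('pinL',410,190),('pinR',472,183),('knob',448,234),('base',385,170)]:
    print(n,np.round(at_depth(t,u,v),4))
# orthos: template and jig, from both cams
a=ortho(t,.25,.49,.1,.42,.009,1250); b=ortho(s,.25,.49,.1,.42,.009,1250)
d=ortho(t,.2,.56,-.38,.02,.045,1000); e=ortho(s,.2,.56,-.38,.02,.045,1000)
print(a.shape,d.shape)
cv2.imwrite('pics/o1.png',np.vstack([a,b])); cv2.imwrite('pics/o2.png',np.hstack([d,e]))
E
```

```text
tmpl [0.5923 0.342  0.0093]
grip [0.5301 0.2837 0.0418]
bench [ 0.3709  0.1455 -0.0026]
blank [ 0.5857 -0.2229  0.0453]
pinL [ 0.547  -0.142   0.0583]
pinR [ 0.5629 -0.3033  0.0503]
knob [ 0.4331 -0.2294  0.0819]
base [ 0.6009 -0.0805  0.049 ]
(300, 400, 3) (361, 400, 3)
```

Run:
```python
from h import *
t=load('top0'); s=load('scene0')
a=ortho(t,.41,.64,.12,.44,.009,1250); b=ortho(s,.41,.64,.12,.44,.009,1250)
d=ortho(t,.38,.70,-.42,-.02,.045,1000); e=ortho(s,.38,.70,-.42,-.02,.045,1000)
print(a.shape,d.shape)
cv2.imwrite('pics/o1.png',np.vstack([a,b])); cv2.imwrite('pics/o2.png',cv2.convertScaleAbs(np.hstack([d,e]),alpha=1.7))
```

```text
(288, 400, 3) (320, 400, 3)
```

View pics/o1.png

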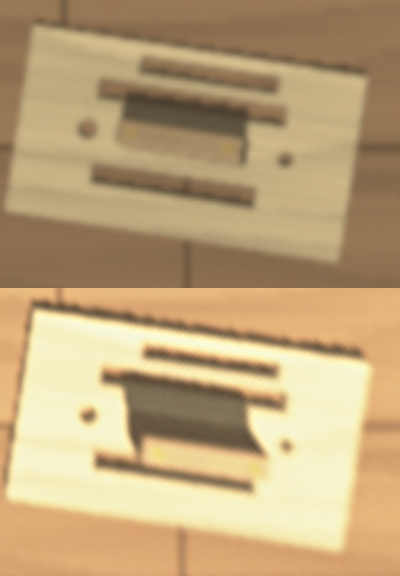

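View pics/o2.png

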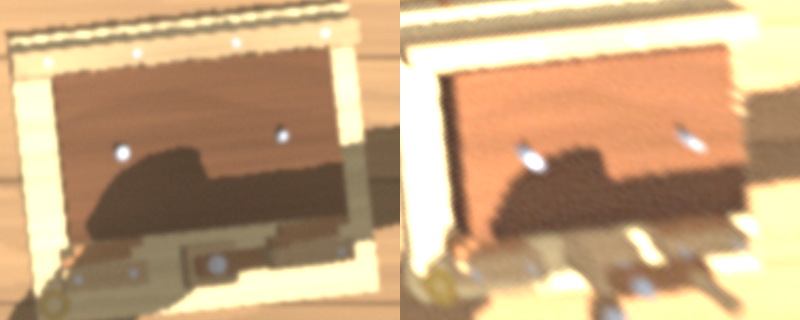

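```bash
cat >> h.py <<'E'
def go(p,yaw,o=None):
    """shift (cm) and turn (deg) in tool axes to reach world p with tool down at yaw"""
    o=o or manip.observe(); M=R.from_euler('xyz',o['tool_rot']); T=R.from_euler('xyz',[np.pi,0,yaw])
    return np.round(M.inv().apply(np.array(p)-o['eef_pos'])*100,2), np.round((M.inv()*T).as_rotvec(degrees=True),2)
E
python3 - <<'E'
from h import *
o=manip.observe()
print(go([.5,-.25,.25],.85,o))
print(go([.525,.2905,.15],1.418,o))
E
```

```text
(array([ 41.72, -27.73,  -0.47]), array([-9.000e-02, -3.000e-02, -3.352e+01]))
(array([ 58.28, -79.22,   9.61]), array([-8.000e-02, -6.000e-02, -6.607e+01]))
```

>>> carry_out(targets=[{"linear":[4,-2.5,0],"delta_rot":[0,0,-3],"gripper":1},{"linear":[8,-5.5,0],"delta_rot":[0,0,-7],"gripper":1},{"linear":[12,-8,0],"delta_rot":[0,0,-10],"gripper":1},{"linear":[16,-11,0],"delta_rot":[0,0,-13],"gripper":1},{"linear":[20.5,-13.5,0],"delta_rot":[0,0,-17],"gripper":1},{"linear":[24.5,-16.5,0],"delta_rot":[0,0,-20],"gripper":1},{"linear":[28.5,-19,0],"delta_rot":[0,0,-23],"gripper":1},{"linear":[33,-22,0],"delta_rot":[0,0,-27],"gripper":1},{"linear":[37,-25,0],"delta_rot":[0,0,-30],"gripper":1},{"linear":[41,-27.5,0],"delta_rot":[0,0,-33.5],"gripper":1}])

```text
clock: 1.1
eef_pos: [0.4935, -0.2537, 0.2456]
tool_rot: [-3.141, 0.001, 0.852]
wrist_force: [1.1, -0.9, 0.4]
gripper_width: 0.0918
```

Run:
```python
from h import *
o=manip.observe(); print(o['clock'],o['eef_pos'],o['tool_rot'],o['joints'])
print(go([.525,.2905,.15],1.418,o))
```

```text
1.1 [ 0.49351274 -0.25370976  0.24557362] [-3.14119052e+00  5.14161983e-04  8.51584821e-01] [ 1.00711063  0.38488368 -0.72681003  1.7854722   0.28710037  1.0803245
 -0.53972742]
(array([ 43.02, -33.48,   9.55]), array([-3.000e-02,  2.000e-02, -3.245e+01]))
```

>>> carry_out(targets=[{"linear":[3.8,-3,0],"delta_rot":[0,0,-3],"gripper":1},{"linear":[7.6,-5.9,0.5],"delta_rot":[0,0,-6],"gripper":1},{"linear":[11.4,-8.9,1],"delta_rot":[0,0,-9],"gripper":1},{"linear":[15.2,-11.8,1.5],"delta_rot":[0,0,-12],"gripper":1},{"linear":[19,-14.8,2],"delta_rot":[0,0,-16],"gripper":1},{"linear":[22.8,-17.7,2.5],"delta_rot":[0,0,-19],"gripper":1},{"linear":[26.6,-20.7,3],"delta_rot":[0,0,-22],"gripper":1},{"linear":[30.4,-23.7,3.5],"delta_rot":[0,0,-25],"gripper":1},{"linear":[34.2,-26.6,4],"delta_rot":[0,0,-29],"gripper":1},{"linear":[38,-29.6,4.5],"delta_rot":[0,0,-32.45],"gripper":1}])

```text
clock: 2.1
eef_pos: [0.5216, 0.2267, 0.2002]
tool_rot: [-3.141, 0.001, 1.418]
wrist_force: [0.3, -0.6, 0.5]
gripper_width: 0.092
```

Run:
```python
from h import *
t=grab('top','top1')
o=manip.observe(); print(o['clock'],o['eef_pos'],o['tool_rot'])
print(go([.525,.2905,.10],1.418,o))
d=ortho(t,.36,.72,-.43,-.01,.018,1800)
print(d.shape)
cv2.imwrite('pics/o3.png',cv2.convertScaleAbs(d,alpha=1.5))
```

```text
2.15 [0.51917554 0.23761526 0.20060955] [-3.14032924 -0.0081551   1.43097125]
(array([ 5.24, -0.15, 10.1 ]), array([-0.08, -0.47,  0.74]))
(648, 756, 3)
```

View pics/o3.png

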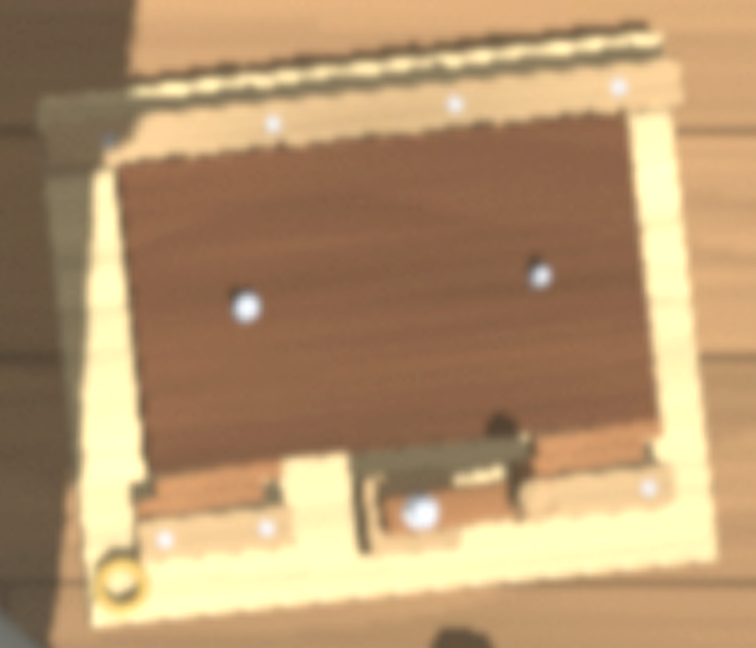

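Run:
```python
from h import *
o=manip.observe(); print(o['eef_pos'],o['tool_rot'],go([.525,.2905,.031],1.418,o))
t=load('top1'); M,e=cam(t)
v,u=np.mgrid[0:400,0:640]; d=np.stack([(u-t['cx'])/t['fx'],-(v-t['cy'])/t['fy'],-np.ones_like(u,float)],-1)@M.T
P=e+d*t['z_map'][...,None]
q=P-np.array([.5551,-.2166,0]); c,s=np.cos(.1086),np.sin(.1086)
jx=q[...,0]*c+q[...,1]*s; jy=-q[...,0]*s+q[...,1]*c; z=P[...,2]
m=(jx>-.19)&(jx<-.03)&(jy>-.12)&(jy<.08)
for lo,hi in [(.064,.08),(.08,.09),(.09,.12)]:
    k=m&(z>lo)&(z<hi); print(lo,k.sum(), [np.round((a[k].min(),a[k].mean(),a[k].max()),4) for a in (jx,jy)] if k.any() else '')
k=m&(z>.064); print(np.c_[u[k],v[k]][:].min(0),np.c_[u[k],v[k]].max(0))
I=ortho(t,.38,.50,-.33,-.18,.072,4500); cv2.imwrite('pics/o4.png',cv2.convertScaleAbs(I,alpha=1.2)); print(I.shape)
```

```text
[0.51917554 0.23761526 0.20060955] [-3.14032924 -0.0081551   1.43097125] (array([ 5.18, -0.14, 17.  ]), array([-0.08, -0.47,  0.74]))
0.064 266 [array([-0.1317, -0.1197, -0.1075]), array([-0.0736, -0.0199,  0.0187])]
0.08 10 [array([-0.1252, -0.12  , -0.1117]), array([-0.0513, -0.0298,  0.0029])]
0.09 48 [array([-0.1275, -0.1186, -0.1098]), array([-0.0638, -0.0551, -0.0474])]
[439 225] [476 238]
(540, 676, 3)
```

View pics/o4.png

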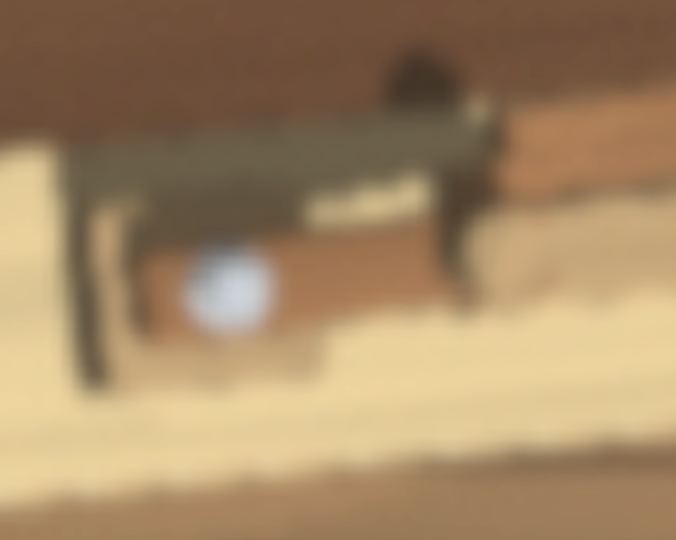

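>>> carry_out(targets=[{"linear":[2,0,2],"delta_rot":[0,0,0],"gripper":1},{"linear":[4,0,4],"delta_rot":[0,0,0],"gripper":1},{"linear":[5,0,7],"delta_rot":[0,0,0],"gripper":1},{"linear":[5,0,9],"delta_rot":[0,0,0],"gripper":1},{"linear":[5,0,11],"delta_rot":[0,0,0],"gripper":1},{"linear":[5,0,12],"delta_rot":[0,0,0],"gripper":1},{"linear":[5,0,12],"delta_rot":[0,0,0],"gripper":1},{"linear":[5,0,12],"delta_rot":[0,0,0],"gripper":1},{"linear":[5,0,12],"delta_rot":[0,0,0],"gripper":1},{"linear":[5,0,12],"delta_rot":[0,0,0],"gripper":1}])

```text
clock: 3.15
eef_pos: [0.5301, 0.2749, 0.0819]
tool_rot: [3.14, -0.001, 1.416]
wrist_force: [-0.0, -0.0, 0.7]
gripper_width: 0.0918
```

Run:
```python
from h import *
o=manip.observe(); print(o['clock'],o['eef_pos'],o['tool_rot'],o['qvel'].round(3))
print(go([.525,.2905,.031],1.418,o))
```

```text
3.15 [0.53014747 0.27491588 0.08186768] [ 3.13993738e+00 -9.01904085e-04  1.41555038e+00] [ 0.001  0.002  0.003  0.003  0.001 -0.001 -0.001]
(array([ 1.46, -0.76,  5.09]), array([ 0.09, -0.05, -0.14]))
```

>>> carry_out(targets=[{"linear":[1.5,-0.75,1],"delta_rot":[0,0,0],"gripper":1},{"linear":[1.5,-0.75,2],"delta_rot":[0,0,0],"gripper":1},{"linear":[1.5,-0.75,3],"delta_rot":[0,0,0],"gripper":1},{"linear":[1.5,-0.75,4],"delta_rot":[0,0,0],"gripper":1},{"linear":[1.5,-0.75,4.5],"delta_rot":[0,0,0],"gripper":1},{"linear":[1.5,-0.75,5],"delta_rot":[0,0,0],"gripper":1},{"linear":[1.5,-0.75,5],"delta_rot":[0,0,0],"gripper":1},{"linear":[1.5,-0.75,5],"delta_rot":[0,0,0],"gripper":0},{"linear":[1.5,-0.75,5],"delta_rot":[0,0,0],"gripper":-0.5},{"linear":[1.5,-0.75,5],"delta_rot":[0,0,0],"gripper":-1}])

```text
clock: 4.15
eef_pos: [0.5246, 0.2908, 0.0311]
tool_rot: [3.141, -0.0, 1.416]
wrist_force: [0.3, 1.2, 0.0]
gripper_width: 0.0724
```

>>> carry_out(targets=[{"linear":[0,0,0],"delta_rot":[0,0,0],"gripper":-1},{"linear":[0,0,0],"delta_rot":[0,0,0],"gripper":-1},{"linear":[0,0,0],"delta_rot":[0,0,0],"gripper":-1},{"linear":[0,0,0],"delta_rot":[0,0,0],"gripper":-1},{"linear":[0,0,0],"delta_rot":[0,0,0],"gripper":-1},{"linear":[0,0,-0.5],"delta_rot":[0,0,0],"gripper":-1},{"linear":[0,0,-1],"delta_rot":[0,0,0],"gripper":-1},{"linear":[0,0,-2],"delta_rot":[0,0,0],"gripper":-1},{"linear":[0,0,-3],"delta_rot":[0,0,0],"gripper":-1},{"linear":[0,0,-4],"delta_rot":[0,0,0],"gripper":-1}])

```text
clock: 5.15
eef_pos: [0.5242, 0.2908, 0.0717]
tool_rot: [3.142, -0.0, 1.416]
wrist_force: [0.4, 0.1, -3.3]
gripper_width: 0.0219
```

Run:
```python
from h import *
o=manip.observe(); print(o['clock'],o['eef_pos'],o['tool_rot'],o['gripper_width'],o['wrist_force'],o['torque'])
print(go([.535,-.05,.20],1.68,o),go([.5554,-.2169,.20],1.68,o))
```

```text
5.15 [0.52420625 0.29076885 0.07169206] [ 3.14156809e+00 -7.54920956e-05  1.41606441e+00] 0.021854526851465942 [ 0.36115874  0.07995518 -3.3214961 ] [-0.05060383 -0.11887964  0.01629477]
(array([-33.5 ,   6.32, -12.83]), array([  0.  ,  -0.  , -15.12])) (array([-49.68,  10.91, -12.83]), array([  0.  ,  -0.  , -15.12]))
```

>>> carry_out(targets=[{"linear":[-1.5,0.3,-3],"delta_rot":[0,0,0],"gripper":-1},{"linear":[-4,0.7,-6],"delta_rot":[0,0,0],"gripper":-1},{"linear":[-7.5,1.5,-8],"delta_rot":[0,0,-2],"gripper":-1},{"linear":[-12,2.3,-9],"delta_rot":[0,0,-4],"gripper":-1},{"linear":[-16,3,-9],"delta_rot":[0,0,-6],"gripper":-1},{"linear":[-20,4,-9],"delta_rot":[0,0,-8],"gripper":-1},{"linear":[-24,4.8,-9],"delta_rot":[0,0,-10],"gripper":-1},{"linear":[-28,5.5,-9],"delta_rot":[0,0,-12],"gripper":-1},{"linear":[-32,6.3,-9],"delta_rot":[0,0,-14],"gripper":-1},{"linear":[-36,7.2,-9],"delta_rot":[0,0,-15.1],"gripper":-1}])

```text
clock: 6.15
eef_pos: [0.5396, -0.0778, 0.1616]
tool_rot: [3.141, 0.001, 1.681]
wrist_force: [1.1, -0.6, -4.6]
gripper_width: 0.0218
```

>>> carry_out(targets=[{"linear":[-3,0.3,0],"delta_rot":[0,0,0],"gripper":-1},{"linear":[-6,0.5,0],"delta_rot":[0,0,0],"gripper":-1},{"linear":[-8,0.5,0],"delta_rot":[0,0,0],"gripper":-1},{"linear":[-10,0.5,0],"delta_rot":[0,0,0],"gripper":-1},{"linear":[-12,0.5,0.5],"delta_rot":[0,0,0],"gripper":-1},{"linear":[-13,0.5,1],"delta_rot":[0,0,0],"gripper":-1},{"linear":[-13.5,0.5,1.5],"delta_rot":[0,0,0],"gripper":-1},{"linear":[-13.5,0.5,2],"delta_rot":[0,0,0],"gripper":-1},{"linear":[-13.5,0.5,2],"delta_rot":[0,0,0],"gripper":-1},{"linear":[-13.5,0.5,2],"delta_rot":[0,0,0],"gripper":-1}])

```text
clock: 7.15
eef_pos: [0.5595, -0.2082, 0.1406]
tool_rot: [-3.141, -0.001, 1.682]
wrist_force: [0.1, -0.2, -3.7]
gripper_width: 0.0215
```

Run:
```python
from h import *
f=grab('scene','scene2'); o=manip.observe(); print(o['clock'],o['eef_pos'],o['tool_rot'],o['gripper_width'],o['wrist_force'],o['torque'])
zb=o['eef_pos'][2]-.031; print(zb)
# jig +y 6 mm short of pins midpoint
mid=np.array([.5548,-.2199]); yj=np.array([-np.sin(.109),np.cos(.109)])
print(go([*(mid-yj*.006),.105],1.68,o), go([*mid,.105],1.68,o))
# world-rectified view at the plate's top plane
p=o['eef_pos']; I=ortho(f,p[0]-.12,p[0]+.12,p[1]-.16,p[1]+.16,zb+.009,2000); cv2.imwrite('pics/o5.png',I); print(I.shape)
```

```text
7.2 [ 0.55973725 -0.2083894   0.1408849 ] [ 3.14135670e+00 -5.05377237e-04  1.68133468e+00] 0.021523730405196735 [ 0.68906032  0.4810167  -4.14603624] [-0.0430619  -0.12683217  0.02726932]
0.10988490032610276
(array([-1.69, -0.62,  3.59]), array([ 0.01, -0.03,  0.08])) (array([-1.09, -0.62,  3.59]), array([ 0.01, -0.03,  0.08]))
(480, 640, 3)
```

View pics/o5.png

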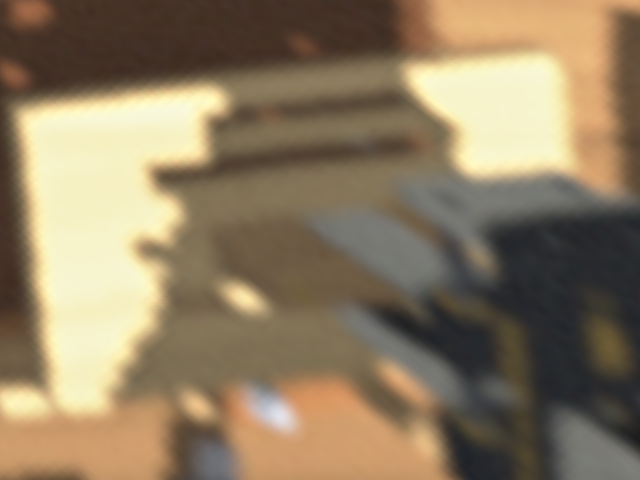

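Run:
```python
from h import *
f=load('scene2'); t=grab('top','top2'); o=manip.observe(); p=o['eef_pos']; print(p)
for n,g in(('scene',f),('top',t)):
    M,e=cam(g); v,u=np.mgrid[0:400,0:640]
    P=e+(np.stack([(u-g['cx'])/g['fx'],-(v-g['cy'])/g['fy'],-np.ones_like(u,float)],-1)@M.T)*g['z_map'][...,None]
    q=P-p; c,s=np.cos(.111),np.sin(.111); jx=q[...,0]*c+q[...,1]*s; jy=-q[...,0]*s+q[...,1]*c; z=P[...,2]
    m=(abs(jx)<.1)&(abs(jy)<.17)&(z>.09)&(z<.135)
    A=np.c_[jx[m],jy[m],np.ones(m.sum())]
    k=np.ones(len(A),bool)
    for _ in range(8):
        w=np.linalg.lstsq(A[k],z[m][k],rcond=None)[0]; k=abs(z[m]-A@w)<.004
    a,b=jx[m][k],jy[m][k]; print(n,k.sum(),w.round(4)); 
    print(' jx',np.percentile(a,[0,.5,1,99,99.5,100]).round(4),'jy',np.percentile(b,[0,.5,1,99,99.5,100]).round(4))
```

```text
[ 0.55982041 -0.20863791  0.14101712]
scene 1443 [-0.004   0.002   0.1146]
 jx [-0.0789 -0.076  -0.075   0.0753  0.0761  0.0773] jy [-0.1358 -0.1317 -0.1286  0.1366  0.1369  0.139 ]
top 2295 [0.0011 0.0044 0.1121]
 jx [-0.0769 -0.0763 -0.0757  0.0723  0.0726  0.0733] jy [-0.0843 -0.0592 -0.0417  0.1369  0.1374  0.1381]
```

>>> carry_out(targets=[{"linear":[-0.6,-0.2,0.5],"delta_rot":[0,0,0],"gripper":-1},{"linear":[-1.2,-0.4,1],"delta_rot":[0,0,0],"gripper":-1},{"linear":[-1.8,-0.57,1.5],"delta_rot":[0,0,0],"gripper":-1},{"linear":[-1.8,-0.57,2],"delta_rot":[0,0,0],"gripper":-1},{"linear":[-1.8,-0.57,2.5],"delta_rot":[0,0,0],"gripper":-1},{"linear":[-1.8,-0.57,3],"delta_rot":[0,0,0],"gripper":-1},{"linear":[-1.8,-0.57,3.5],"delta_rot":[0,0,0],"gripper":-1},{"linear":[-1.8,-0.57,3.8],"delta_rot":[0,0,0],"gripper":-1},{"linear":[-1.8,-0.57,4],"delta_rot":[0,0,0],"gripper":-1},{"linear":[-1.8,-0.57,4],"delta_rot":[0,0,0],"gripper":-1}])

```text
clock: 8.25
eef_pos: [0.5557, -0.2281, 0.1005]
tool_rot: [-3.141, -0.0, 1.68]
wrist_force: [-0.7, 0.2, -3.3]
gripper_width: 0.0216
```

>>> carry_out(targets=[{"linear":[0,0,0.1],"delta_rot":[0,0,0],"gripper":-1},{"linear":[0,0,0.2],"delta_rot":[0,0,0],"gripper":-1},{"linear":[0,0,0.3],"delta_rot":[0,0,0],"gripper":-1},{"linear":[0,0,0.4],"delta_rot":[0,0,0],"gripper":-1},{"linear":[0,0,0.5],"delta_rot":[0,0,0],"gripper":-1},{"linear":[0,0,0.5],"delta_rot":[0,0,0],"gripper":-1},{"linear":[0,0,0.5],"delta_rot":[0,0,0],"gripper":-1},{"linear":[0,0,0.5],"delta_rot":[0,0,0],"gripper":-1},{"linear":[0,0,0.5],"delta_rot":[0,0,0],"gripper":-1},{"linear":[0,0,0.5],"delta_rot":[0,0,0],"gripper":-1}])

```text
clock: 9.25
eef_pos: [0.5558, -0.2283, 0.0958]
tool_rot: [3.141, 0.0, 1.679]
wrist_force: [-0.1, -0.2, -3.9]
gripper_width: 0.022
```

```bash
cat >> h.py <<'E'
JO=np.array([.5551,-.2166]); YAW=.1086; MID=np.array([.5548,-.2199])
def rep():
    o=manip.observe(); d=o['eef_pos'][:2]-MID; c,s=np.cos(.109),np.sin(.109); f=o['wrist_force']
    print('t',round(o['clock'],2),'tcp rel pins mid (jig, mm)',np.round([1e3*(d@[c,s]),1e3*(d@[-s,c])],1),'z',round(o['eef_pos'][2],4),'rot',o['tool_rot'].round(4),'F jig',np.round([f[:2]@[c,s],f[:2]@[-s,c],f[2]],1),'T',o['torque'].round(2),'w',round(o['gripper_width'],4))
    return o
E
python3 -c "
from h import *
rep()"
```

```text
t 9.25 tcp rel pins mid (jig, mm) [ 0.1 -8.4] z 0.0958 rot [3.1415e+00 1.0000e-04 1.6795e+00] F jig [-0.1 -0.2 -3.9] T [-0.04 -0.1   0.04] w 0.022
```

>>> carry_out(targets=[{"linear":[0,0,0.05],"delta_rot":[0,0,0],"gripper":-1},{"linear":[0,0,0.1],"delta_rot":[0,0,0],"gripper":-1},{"linear":[0,0,0.15],"delta_rot":[0,0,0],"gripper":-1},{"linear":[0,0,0.2],"delta_rot":[0,0,0],"gripper":-1},{"linear":[0,0,0.25],"delta_rot":[0,0,0],"gripper":-1},{"linear":[0,0,0.3],"delta_rot":[0,0,0],"gripper":-1},{"linear":[0,0,0.35],"delta_rot":[0,0,0],"gripper":-1},{"linear":[0,0,0.4],"delta_rot":[0,0,0],"gripper":-1},{"linear":[0,0,0.4],"delta_rot":[0,0,0],"gripper":-1},{"linear":[0,0,0.4],"delta_rot":[0,0,0],"gripper":-1}])

```text
clock: 10.25
eef_pos: [0.5559, -0.2283, 0.0938]
tool_rot: [-3.141, 0.002, 1.679]
wrist_force: [-6.3, 0.7, 13.6]
gripper_width: 0.0219
```

>>> carry_out(targets=[{"linear":[0,0,-0.07],"delta_rot":[0,0,0],"gripper":-1},{"linear":[0.05,0,-0.07],"delta_rot":[0,0,0],"gripper":-1},{"linear":[0.1,0,-0.07],"delta_rot":[0,0,0],"gripper":-1},{"linear":[0.15,0,-0.07],"delta_rot":[0,0,0],"gripper":-1},{"linear":[0.2,0,-0.07],"delta_rot":[0,0,0],"gripper":-1},{"linear":[0.25,0,-0.07],"delta_rot":[0,0,0],"gripper":-1},{"linear":[0.3,0,-0.07],"delta_rot":[0,0,0],"gripper":-1},{"linear":[0.35,0,-0.07],"delta_rot":[0,0,0],"gripper":-1},{"linear":[0.4,0,-0.07],"delta_rot":[0,0,0],"gripper":-1},{"linear":[0.4,0,-0.07],"delta_rot":[0,0,0],"gripper":-1}])

```text
clock: 11.25
eef_pos: [0.5558, -0.228, 0.0939]
tool_rot: [3.141, 0.005, 1.677]
wrist_force: [-2.1, -6.1, 6.3]
gripper_width: 0.0219
```

```bash
python3 -c "
from h import *
rep()"
```

```text
t 11.25 tcp rel pins mid (jig, mm) [ 0.1 -8.2] z 0.0939 rot [3.1409 0.0054 1.6772] F jig [-2.8 -5.8  6.3] T [-1.14  0.51  0.08] w 0.0219
```

>>> carry_out(targets=[{"linear":[0,0,-0.03],"delta_rot":[0,0,0],"gripper":-1},{"linear":[0.05,0,-0.03],"delta_rot":[0,0,0],"gripper":-1},{"linear":[0.1,0,-0.03],"delta_rot":[0,0,0],"gripper":-1},{"linear":[0.15,0,-0.03],"delta_rot":[0,0,0],"gripper":-1},{"linear":[0.2,0,-0.03],"delta_rot":[0,0,0],"gripper":-1},{"linear":[0.25,0,-0.03],"delta_rot":[0,0,0],"gripper":-1},{"linear":[0.3,0,-0.03],"delta_rot":[0,0,0],"gripper":-1},{"linear":[0.3,0,-0.03],"delta_rot":[0,0,0],"gripper":-1},{"linear":[0.3,0,-0.03],"delta_rot":[0,0,0],"gripper":-1},{"linear":[0.3,0,-0.03],"delta_rot":[0,0,0],"gripper":-1}])

```text
clock: 12.25
eef_pos: [0.5551, -0.2211, 0.0926]
tool_rot: [3.141, -0.0, 1.68]
wrist_force: [0.9, -1.7, -3.6]
gripper_width: 0.0218
```

```bash
python3 -c "
from h import *
rep()"
```

```text
t 12.25 tcp rel pins mid (jig, mm) [ 0.2 -1.2] z 0.0926 rot [ 3.1414e+00 -3.0000e-04  1.6796e+00] F jig [ 0.7 -1.8 -3.6] T [-0.39 -0.56 -0.06] w 0.0218
```

>>> carry_out(targets=[{"linear":[0,0,0.05],"delta_rot":[0,0,0],"gripper":-1},{"linear":[0,0,0.1],"delta_rot":[0,0,0],"gripper":-1},{"linear":[0,0,0.15],"delta_rot":[0,0,0],"gripper":-1},{"linear":[0,0,0.2],"delta_rot":[0,0,0],"gripper":-1},{"linear":[0,0,0.2],"delta_rot":[0,0,0],"gripper":-1},{"linear":[0,0,0.2],"delta_rot":[0,0,0],"gripper":-1},{"linear":[0,0,0.2],"delta_rot":[0,0,0],"gripper":-1},{"linear":[0,0,0.2],"delta_rot":[0,0,0],"gripper":-1},{"linear":[0,0,0.2],"delta_rot":[0,0,0],"gripper":-1},{"linear":[0,0,0.2],"delta_rot":[0,0,0],"gripper":-1}])

```text
clock: 13.25
eef_pos: [0.5555, -0.2213, 0.091]
tool_rot: [3.141, 0.0, 1.679]
wrist_force: [3.9, -1.9, 1.5]
gripper_width: 0.022
```

```bash
python3 -c "
from h import *
rep()"
```

```text
t 13.25 tcp rel pins mid (jig, mm) [ 0.6 -1.5] z 0.091 rot [3.1406e+00 2.0000e-04 1.6794e+00] F jig [ 3.7 -2.3  1.5] T [-0.28 -0.93 -0.09] w 0.022
```

>>> carry_out(targets=[{"linear":[-0.05,0.08,0],"delta_rot":[0,0,0],"gripper":-1},{"linear":[-0.1,0.15,0],"delta_rot":[0,0,0],"gripper":-1},{"linear":[-0.1,0.15,0.05],"delta_rot":[0,0,0],"gripper":-1},{"linear":[-0.1,0.15,0.1],"delta_rot":[0,0,0],"gripper":-1},{"linear":[-0.1,0.15,0.15],"delta_rot":[0,0,0],"gripper":-1},{"linear":[-0.1,0.15,0.2],"delta_rot":[0,0,0],"gripper":-1},{"linear":[-0.1,0.15,0.2],"delta_rot":[0,0,0],"gripper":-1},{"linear":[-0.1,0.15,0.2],"delta_rot":[0,0,0],"gripper":-1},{"linear":[-0.1,0.15,0.2],"delta_rot":[0,0,0],"gripper":-1},{"linear":[-0.1,0.15,0.2],"delta_rot":[0,0,0],"gripper":-1}])

```text
clock: 14.25
eef_pos: [0.5562, -0.222, 0.0885]
tool_rot: [-3.141, -0.0, 1.68]
wrist_force: [0.7, 0.1, -4.9]
gripper_width: 0.0217
```

```bash
python3 -c "
from h import *
rep()"
```

```text
t 14.25 tcp rel pins mid (jig, mm) [ 1.1 -2.2] z 0.0885 rot [-3.1407e+00 -4.0000e-04  1.6795e+00] F jig [ 0.7  0.  -4.9] T [-0.06 -0.24 -0.04] w 0.0217
```

Free of side force and going down; continue to home depth.

>>> carry_out(targets=[{"linear":[0,0.03,0.06],"delta_rot":[0,0,0],"gripper":-1},{"linear":[0,0.03,0.12],"delta_rot":[0,0,0],"gripper":-1},{"linear":[0,0.03,0.18],"delta_rot":[0,0,0],"gripper":-1},{"linear":[0,0.03,0.24],"delta_rot":[0,0,0],"gripper":-1},{"linear":[0,0.03,0.3],"delta_rot":[0,0,0],"gripper":-1},{"linear":[0,0.03,0.36],"delta_rot":[0,0,0],"gripper":-1},{"linear":[0,0.03,0.42],"delta_rot":[0,0,0],"gripper":-1},{"linear":[0,0.03,0.48],"delta_rot":[0,0,0],"gripper":-1},{"linear":[0,0.03,0.5],"delta_rot":[0,0,0],"gripper":-1},{"linear":[0,0.03,0.5],"delta_rot":[0,0,0],"gripper":-1}])

```text
clock: 15.25
eef_pos: [0.5569, -0.2221, 0.0837]
tool_rot: [3.142, 0.0, 1.679]
wrist_force: [1.0, 0.6, -3.1]
gripper_width: 0.0216
```

```bash
python3 -c "
from h import *
rep()"
```

```text
t 15.25 tcp rel pins mid (jig, mm) [ 1.9 -2.4] z 0.0837 rot [3.1416 0.     1.6795] F jig [ 1.1  0.5 -3.1] T [-0.   -0.12  0.  ] w 0.0216
```

>>> carry_out(targets=[{"linear":[0,0,0.05],"delta_rot":[0,0,0],"gripper":-1},{"linear":[0,0,0.1],"delta_rot":[0,0,0],"gripper":-1},{"linear":[0,0,0.15],"delta_rot":[0,0,0],"gripper":-1},{"linear":[0,0,0.2],"delta_rot":[0,0,0],"gripper":-1},{"linear":[0,0,0.25],"delta_rot":[0,0,0],"gripper":-1},{"linear":[0,0,0.25],"delta_rot":[0,0,0],"gripper":-1},{"linear":[0,0,0.25],"delta_rot":[0,0,0],"gripper":-1},{"linear":[0,0,0.25],"delta_rot":[0,0,0],"gripper":-1},{"linear":[0,0,0.25],"delta_rot":[0,0,0],"gripper":-1},{"linear":[0,0,0.25],"delta_rot":[0,0,0],"gripper":-1}])

```text
clock: 16.25
eef_pos: [0.557, -0.2221, 0.0821]
tool_rot: [-3.141, 0.001, 1.679]
wrist_force: [-2.7, 0.2, 5.4]
gripper_width: 0.0219
```

```bash
python3 -c "
from h import *
rep()"
```

```text
t 16.25 tcp rel pins mid (jig, mm) [ 1.9 -2.4] z 0.0821 rot [-3.1415e+00  6.0000e-04  1.6795e+00] F jig [-2.6  0.5  5.4] T [0.11 0.61 0.07] w 0.0219
```

>>> carry_out(targets=[{"linear":[0,0,-0.08],"delta_rot":[0,0,0],"gripper":-1},{"linear":[0,0,-0.08],"delta_rot":[0,0,0],"gripper":-0.4},{"linear":[0,0,-0.08],"delta_rot":[0,0,0],"gripper":0},{"linear":[0,0,-0.08],"delta_rot":[0,0,0],"gripper":0},{"linear":[0,0,-0.08],"delta_rot":[0,0,0],"gripper":0},{"linear":[0,0,-1.5],"delta_rot":[0,0,0],"gripper":0},{"linear":[0,0,-4],"delta_rot":[0,0,0],"gripper":0},{"linear":[0,0,-7],"delta_rot":[0,0,0],"gripper":0},{"linear":[0,0,-9],"delta_rot":[0,0,0],"gripper":0},{"linear":[0,0,-9],"delta_rot":[0,0,0],"gripper":0}])

```text
clock: 17.25
eef_pos: [0.5594, -0.2224, 0.1756]
tool_rot: [3.136, 0.003, 1.68]
wrist_force: [0.4, 0.2, 0.7]
gripper_width: 0.046
```

Run:
```python
from h import *
o=rep(); print(go([.4418,-.2843,.17],.894,o))
for n in('scene','top'):
    g=grab(n,n+'3'); M,e=cam(g); v,u=np.mgrid[0:400,0:640]
    P=e+(np.stack([(u-g['cx'])/g['fx'],-(v-g['cy'])/g['fy'],-np.ones_like(u,float)],-1)@M.T)*g['z_map'][...,None]
    q=P[...,:2]-MID; c,s=np.cos(.109),np.sin(.109); jx=q[...,0]*c+q[...,1]*s; jy=-q[...,0]*s+q[...,1]*c; z=P[...,2]
    m=(abs(jx)<.072)&(abs(jy)<.13)&(z>.045)&(z<.08); A=np.c_[jx[m],jy[m],np.ones(m.sum())]; k=np.ones(len(A),bool)
    for _ in range(8): w=np.linalg.lstsq(A[k],z[m][k],rcond=None)[0]; k=abs(z[m]-A@w)<.004
    print(n,k.sum(),w.round(4))
t=load('top3'); cv2.imwrite('pics/o6.png',ortho(t,.38,.68,-.4,-.04,.054,1800))
```

```text
t 17.25 tcp rel pins mid (jig, mm) [ 4.3 -2.9] z 0.1756 rot [3.1358e+00 3.1000e-03 1.6796e+00] F jig [0.5 0.1 0.7] T [-0.01 -0.11 -0.01] w 0.046
(array([ -4.88, -12.37,   0.5 ]), array([3.800e-01, 4.000e-02, 4.501e+01]))
scene 1457 [-0.0022 -0.0012  0.0562]
top 2065 [-0.0009  0.005   0.0532]
```

View pics/o6.png

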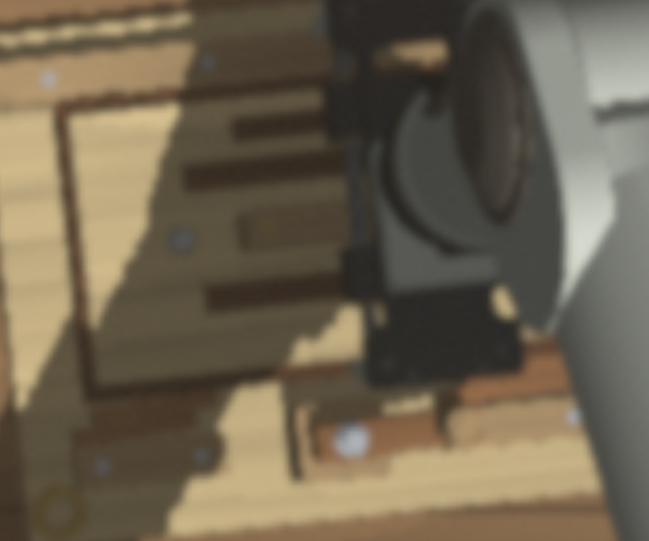

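>>> carry_out(targets=[{"linear":[-0.8,-2,0],"delta_rot":[0,0,7],"gripper":0},{"linear":[-1.6,-4,0],"delta_rot":[0,0,14],"gripper":0},{"linear":[-2.4,-6,0],"delta_rot":[0,0,21],"gripper":-0.1},{"linear":[-3.2,-8,0],"delta_rot":[0,0,28],"gripper":-0.1},{"linear":[-4,-10,0],"delta_rot":[0,0,35],"gripper":-0.1},{"linear":[-4.9,-12.4,0],"delta_rot":[0,0,42],"gripper":-0.1},{"linear":[-4.9,-12.4,0.5],"delta_rot":[0,0,45],"gripper":-0.1},{"linear":[-4.9,-12.4,1],"delta_rot":[0,0,45],"gripper":-0.1},{"linear":[-4.9,-12.4,1.5],"delta_rot":[0,0,45],"gripper":-0.1},{"linear":[-4.9,-12.4,1.5],"delta_rot":[0,0,45],"gripper":-0.1}])

```text
clock: 18.35
eef_pos: [0.4388, -0.2833, 0.1551]
tool_rot: [-3.14, -0.001, 0.896]
wrist_force: [-0.1, 0.1, -0.2]
gripper_width: 0.0413
```

Run:
```python
from h import *
o=rep(); print(o['eef_pos'],go([.4418,-.2843,.095],.894,o))
```

```text
t 18.35 tcp rel pins mid (jig, mm) [-122.2  -50.4] z 0.1551 rot [-3.1396e+00 -6.0000e-04  8.9640e-01] F jig [-0.1  0.1 -0.2] T [-0.06 -0.02  0.02] w 0.0413
[ 0.43880009 -0.28330575  0.1551289 ] (array([0.11, 0.31, 6.01]), array([-0.12, -0.03,  0.14]))
```

>>> carry_out(targets=[{"linear":[0.1,0.3,1],"delta_rot":[0,0,0],"gripper":-0.1},{"linear":[0.1,0.3,2],"delta_rot":[0,0,0],"gripper":-0.1},{"linear":[0.1,0.3,3],"delta_rot":[0,0,0],"gripper":-0.1},{"linear":[0.1,0.3,4],"delta_rot":[0,0,0],"gripper":-0.1},{"linear":[0.1,0.3,4.5],"delta_rot":[0,0,0],"gripper":-0.1},{"linear":[0.1,0.3,5],"delta_rot":[0,0,0],"gripper":-0.1},{"linear":[0.1,0.3,5.5],"delta_rot":[0,0,0],"gripper":-0.1},{"linear":[0.1,0.3,5.9],"delta_rot":[0,0,0],"gripper":-0.1},{"linear":[0.1,0.3,5.9],"delta_rot":[0,0,0],"gripper":-0.1},{"linear":[0.1,0.3,5.9],"delta_rot":[0,0,0],"gripper":-0.1}])

```text
clock: 19.35
eef_pos: [0.442, -0.2854, 0.0973]
tool_rot: [3.141, -0.0, 0.894]
wrist_force: [-0.2, 0.1, 0.5]
gripper_width: 0.041
```

>>> carry_out(targets=[{"linear":[0,0,0],"delta_rot":[0,0,0],"gripper":-0.5},{"linear":[0,0,0],"delta_rot":[0,0,0],"gripper":-0.6},{"linear":[0,0,0],"delta_rot":[0,0,0],"gripper":-0.8},{"linear":[0,0,0],"delta_rot":[0,0,0],"gripper":-1},{"linear":[0,0,0],"delta_rot":[0,0,0],"gripper":-1},{"linear":[0,0,0],"delta_rot":[0,0,0],"gripper":-1},{"linear":[0,0,0],"delta_rot":[0,0,0],"gripper":-1},{"linear":[0,0,0],"delta_rot":[0,0,0],"gripper":-1},{"linear":[0,0,0],"delta_rot":[0,0,0],"gripper":-1},{"linear":[0,0,0],"delta_rot":[0,0,0],"gripper":-1}])

```text
clock: 20.35
eef_pos: [0.4432, -0.2872, 0.0977]
tool_rot: [3.138, -0.0, 0.893]
wrist_force: [3.4, -3.9, -3.6]
gripper_width: 0.017
```

Run:
```python
from h import *
o=rep(); p=o['eef_pos']; print(p)
piv=np.array([.4358,-.2296]); d=p[:2]-piv; print('rel pivot',np.hypot(*d),np.degrees(np.arctan2(d[1],d[0])))
a0=-np.pi/2+.1086; M=R.from_euler('xyz',o['tool_rot'])
for k in range(1,11):
    a=a0+np.radians(91.5)*k/10; w=piv+.055*np.array([np.cos(a),np.sin(a)])
    w0=piv+.055*np.array([np.cos(a0),np.sin(a0)])
    print(k,(M.inv().apply([*(w-w0),0])*100).round(2))
```

```text
t 20.35 tcp rel pins mid (jig, mm) [-118.3  -54.8] z 0.0977 rot [ 3.1378e+00 -1.0000e-04  8.9300e-01] F jig [ 2.9 -4.2 -3.6] T [-0.91 -0.68  0.03] w 0.017
[ 0.44315864 -0.28722346  0.09772543]
rel pivot 0.05809141558773928 -82.72259529691286
1 [0.67 0.57 0.  ]
2 [1.42 1.02 0.  ]
3 [2.23 1.35 0.01]
4 [3.09 1.55 0.01]
5 [3.96 1.61 0.01]
6 [4.84 1.52 0.01]
7 [5.69 1.3  0.01]
8 [6.49 0.95 0.  ]
9 [7.23 0.48 0.  ]
10 [ 7.88 -0.11  0.  ]
```

>>> carry_out(targets=[{"linear":[0.3,0.45,0],"delta_rot":[0,0,0],"gripper":-1},{"linear":[0.65,0.7,0],"delta_rot":[0,0,0],"gripper":-1},{"linear":[1.0,0.95,0],"delta_rot":[0,0,0],"gripper":-1},{"linear":[1.4,1.17,0],"delta_rot":[0,0,0],"gripper":-1},{"linear":[1.8,1.35,0],"delta_rot":[0,0,0],"gripper":-1},{"linear":[2.2,1.5,0],"delta_rot":[0,0,0],"gripper":-1},{"linear":[2.65,1.6,0],"delta_rot":[0,0,0],"gripper":-1},{"linear":[3.1,1.7,0],"delta_rot":[0,0,0],"gripper":-1},{"linear":[3.5,1.73,0],"delta_rot":[0,0,0],"gripper":-1},{"linear":[3.9,1.76,0],"delta_rot":[0,0,0],"gripper":-1}])

```text
clock: 21.35
eef_pos: [0.4782, -0.2679, 0.0974]
tool_rot: [-3.14, 0.005, 0.893]
wrist_force: [-4.3, -3.5, 5.1]
gripper_width: 0.0165
```

Run:
```python
from h import *
o=rep(); p=o['eef_pos']; print(p)
for piv in ([.4358,-.2296],[.437,-.232]):
    d=p[:2]-piv; print('rel pivot',np.hypot(*d),np.degrees(np.arctan2(d[1],d[0])+np.pi/2-.1086))
```

```text
t 21.35 tcp rel pins mid (jig, mm) [-81.4 -39.4] z 0.0974 rot [-3.1401  0.0046  0.8931] F jig [-4.6 -3.1  5.1] T [-0.78  1.07  0.19] w 0.0165
[ 0.47816428 -0.26790375  0.09740274]
rel pivot 0.057113131359680186 41.659307196038846
rel pivot 0.05462213375467431 42.68253552049087
```

>>> carry_out(targets=[{"linear":[0.45,-0.03,0],"delta_rot":[0,0,0],"gripper":-1},{"linear":[0.9,-0.08,0],"delta_rot":[0,0,0],"gripper":-1},{"linear":[1.3,-0.18,0],"delta_rot":[0,0,0],"gripper":-1},{"linear":[1.75,-0.3,0],"delta_rot":[0,0,0],"gripper":-1},{"linear":[2.15,-0.48,0],"delta_rot":[0,0,0],"gripper":-1},{"linear":[2.55,-0.66,0],"delta_rot":[0,0,0],"gripper":-1},{"linear":[2.9,-0.9,0],"delta_rot":[0,0,0],"gripper":-1},{"linear":[3.3,-1.15,0],"delta_rot":[0,0,0],"gripper":-1},{"linear":[3.6,-1.45,0],"delta_rot":[0,0,0],"gripper":-1},{"linear":[3.95,-1.75,0],"delta_rot":[0,0,0],"gripper":-1}])

```text
clock: 22.35
eef_pos: [0.4977, -0.2268, 0.0984]
tool_rot: [3.129, -0.006, 0.894]
wrist_force: [17.2, -7.0, -16.4]
gripper_width: 0.0165
```

>>> carry_out(targets=[{"linear":[0,0,0],"delta_rot":[0,0,0],"gripper":-1},{"linear":[0,0,0],"delta_rot":[0,0,0],"gripper":-1},{"linear":[0,0,0],"delta_rot":[0,0,0],"gripper":-1},{"linear":[0,0,0],"delta_rot":[0,0,0],"gripper":-1},{"linear":[0,0,0],"delta_rot":[0,0,0],"gripper":-1},{"linear":[0,0,0],"delta_rot":[0,0,0],"gripper":-1},{"linear":[0,0,0],"delta_rot":[0,0,0],"gripper":-1},{"linear":[0,0,0],"delta_rot":[0,0,0],"gripper":-1},{"linear":[0,0,0],"delta_rot":[0,0,0],"gripper":-1},{"linear":[0,0,0],"delta_rot":[0,0,0],"gripper":-1}])

```text
clock: 23.35
eef_pos: [0.4979, -0.2253, 0.0983]
tool_rot: [3.13, -0.007, 0.896]
wrist_force: [17.0, -4.6, -14.5]
gripper_width: 0.0161
```

Run:
```python
from h import *
o=rep(); p=o['eef_pos']; print(p)
for piv in ([.4358,-.2296],[.437,-.232]):
    d=p[:2]-piv; print('rel pivot',np.hypot(*d),np.degrees(np.arctan2(d[1],d[0])+np.pi/2-.1086))
print(go([.4917,-.226,.0977],.893,o))
```

```text
t 23.35 tcp rel pins mid (jig, mm) [-57.1   0.8] z 0.0983 rot [ 3.1303 -0.0072  0.8958] F jig [ 16.4  -6.4 -14.5] T [-1.   -3.53  0.34] w 0.0161
[ 0.49790904 -0.22528425  0.09830292]
rel pivot 0.06225880099930992 87.75258620899088
rel pivot 0.06127815462580376 90.06962485116121
(array([-0.44, -0.44,  0.05]), array([ 0.65, -0.42,  0.16]))
```

>>> carry_out(targets=[{"linear":[0.1,0.1,0],"delta_rot":[0,0,0],"gripper":-1},{"linear":[0.2,0.2,0],"delta_rot":[0,0,0],"gripper":-1},{"linear":[0.3,0.3,0],"delta_rot":[0,0,0],"gripper":-1},{"linear":[0.4,0.4,0],"delta_rot":[0,0,0],"gripper":-1},{"linear":[0.4,0.4,0],"delta_rot":[0,0,0],"gripper":-1},{"linear":[0.4,0.4,0],"delta_rot":[0,0,0],"gripper":-1},{"linear":[0.4,0.4,0],"delta_rot":[0,0,0],"gripper":-1},{"linear":[0.4,0.4,0],"delta_rot":[0,0,0],"gripper":-1},{"linear":[0.4,0.4,0],"delta_rot":[0,0,0],"gripper":-1},{"linear":[0.4,0.4,0],"delta_rot":[0,0,0],"gripper":-1}])

```text
clock: 24.35
eef_pos: [0.4984, -0.2253, 0.0977]
tool_rot: [3.138, -0.0, 0.894]
wrist_force: [3.5, -5.3, -2.5]
gripper_width: 0.016
```

Run:
```python
from h import *
o=rep(); p=o['eef_pos']; print(p)
t=grab('scene','scene4'); cv2.imwrite('pics/o7.png',cv2.resize(t['color'][110:230,160:340,::-1],None,fx=4,fy=4,interpolation=cv2.INTER_CUBIC))
```

```text
t 24.35 tcp rel pins mid (jig, mm) [-56.6   0.8] z 0.0977 rot [ 3.1378e+00 -2.0000e-04  8.9410e-01] F jig [ 2.9 -5.7 -2.5] T [-0.98 -0.74  0.24] w 0.016
[ 0.4984038  -0.22525257  0.09772314]
```

View pics/o7.png

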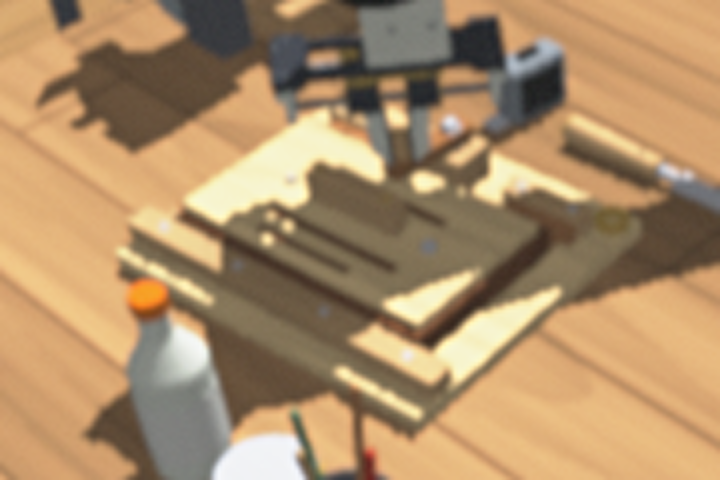

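>>> carry_out(targets=[{"linear":[-0.1,0,0],"delta_rot":[0,0,0],"gripper":-0.9},{"linear":[-0.1,0,0],"delta_rot":[0,0,0],"gripper":-0.4},{"linear":[-0.1,0,0],"delta_rot":[0,0,0],"gripper":-0.1},{"linear":[-0.1,0,0],"delta_rot":[0,0,0],"gripper":-0.1},{"linear":[-0.1,0,0],"delta_rot":[0,0,0],"gripper":-0.1},{"linear":[-0.1,0,0],"delta_rot":[0,0,0],"gripper":-0.1},{"linear":[-0.1,0,-1],"delta_rot":[0,0,0],"gripper":-0.1},{"linear":[-0.1,0,-3],"delta_rot":[0,0,0],"gripper":-0.1},{"linear":[-0.1,0,-6],"delta_rot":[0,0,0],"gripper":-0.1},{"linear":[-0.1,0,-9],"delta_rot":[0,0,0],"gripper":-0.1}])

```text
clock: 25.4
eef_pos: [0.4959, -0.224, 0.1886]
tool_rot: [-3.141, -0.0, 0.894]
wrist_force: [0.8, -0.1, -0.3]
gripper_width: 0.0416
```

>>> carry_out(targets=[{"linear":[-3,-1,-1],"delta_rot":[0,0,0],"gripper":-0.1},{"linear":[-6,-2,-2],"delta_rot":[0,0,0],"gripper":-0.1},{"linear":[-9,-2,-3],"delta_rot":[0,0,0],"gripper":-0.1},{"linear":[-12,-2,-3],"delta_rot":[0,0,0],"gripper":-0.1},{"linear":[-15,-2,-3],"delta_rot":[0,0,0],"gripper":-0.1},{"linear":[-18,-2,-3],"delta_rot":[0,0,0],"gripper":-0.1},{"linear":[-20,-2,-3],"delta_rot":[0,0,0],"gripper":-0.1},{"linear":[-22,-2,-3],"delta_rot":[0,0,0],"gripper":-0.1},{"linear":[-22,-2,-3],"delta_rot":[0,0,0],"gripper":-0.1},{"linear":[-22,-2,-3],"delta_rot":[0,0,0],"gripper":-0.1}])

```text
clock: 26.4
eef_pos: [0.343, -0.3832, 0.2177]
tool_rot: [3.141, -0.0, 0.893]
wrist_force: [0.3, -0.2, 0.9]
gripper_width: 0.0417
```

Run:
```python
from h import *
o=rep(); print(o['eef_pos'])
for n in('scene','top'):
    t=grab(n,n+'5'); M,e=cam(t); v,u=np.mgrid[0:400,0:640]
    P=e+(np.stack([(u-t['cx'])/t['fx'],-(v-t['cy'])/t['fy'],-np.ones_like(u,float)],-1)@M.T)*t['z_map'][...,None]
    q=P[...,:2]-JO; c,s=np.cos(YAW),np.sin(YAW); jx=q[...,0]*c+q[...,1]*s; jy=-q[...,0]*s+q[...,1]*c; z=P[...,2]
    m=(jx>-.16)&(jx<-.03)&(jy>-.08)&(jy<.08)
    k=m&(z>.064)&(z<.08); print(n,'bar',k.sum(),jx[k].min(),jx[k].max(),jy[k].min(),jy[k].max(),'angle',np.degrees(np.arctan2(*(np.linalg.svd(np.c_[jx[k],jy[k]]-[jx[k].mean(),jy[k].mean()])[2][0][::-1]))))
    k=m&(z>.09)&(z<.115); print(' knob',k.sum(),jx[k].mean(),jy[k].mean())
t=load('top5'); cv2.imwrite('pics/o8.png',ortho(t,.38,.68,-.4,-.04,.06,1800))
```

```text
t 26.4 tcp rel pins mid (jig, mm) [-228.3 -139.2] z 0.2177 rot [ 3.1412e+00 -3.0000e-04  8.9330e-01] F jig [ 0.3 -0.3  0.9] T [-0.   -0.04  0.02] w 0.0417
[ 0.34298666 -0.38315859  0.21770722]
scene bar 137 -0.13945637320276272 -0.043855333022059954 -0.022782925575531535 0.012936854678379071 angle -9.33048769347236
 knob 32 -0.06292777516550568 -0.007381238397390024
top bar 282 -0.13877265651094298 -0.04899996541630432 -0.019345236878875835 0.011440113156501813 angle 173.52075766140825
 knob 49 -0.06651792050906544 -0.007957157423560757
```

View pics/o8.png

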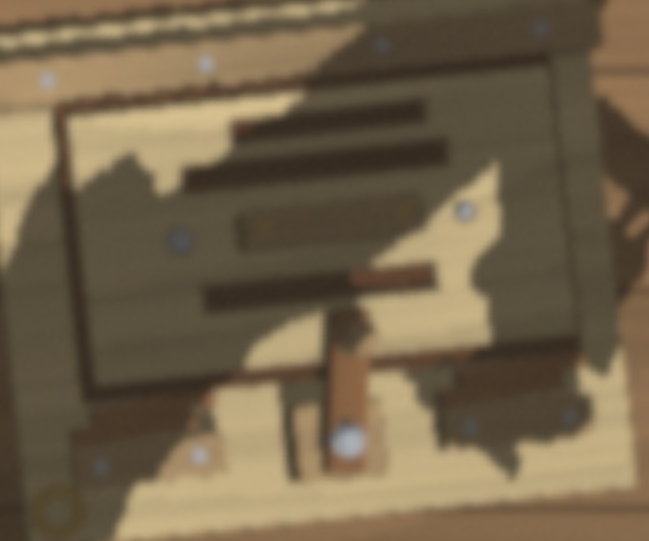

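Run:
```python
from h import *
print(go([.492,-.233,.16],.109))
```

```text
(array([20.91,  2.24,  5.77]), array([ 1.000e-02, -4.000e-02,  4.508e+01]))
```

>>> carry_out(targets=[{"linear":[3,0.3,0],"delta_rot":[0,0,7],"gripper":-0.1},{"linear":[6.5,0.7,0],"delta_rot":[0,0,14],"gripper":-0.1},{"linear":[10,1.1,0],"delta_rot":[0,0,21],"gripper":-0.1},{"linear":[13.5,1.5,0.5],"delta_rot":[0,0,28],"gripper":-0.1},{"linear":[17,1.9,1.5],"delta_rot":[0,0,35],"gripper":-0.1},{"linear":[20,2.2,3],"delta_rot":[0,0,42],"gripper":-0.1},{"linear":[20.9,2.2,5],"delta_rot":[0,0,45],"gripper":-0.1},{"linear":[20.9,2.2,6],"delta_rot":[0,0,45],"gripper":-0.1},{"linear":[20.9,2.2,6],"delta_rot":[0,0,45],"gripper":-0.1},{"linear":[20.9,2.2,6],"delta_rot":[0,0,45],"gripper":-0.1}])

```text
clock: 27.5
eef_pos: [0.4904, -0.2348, 0.1575]
tool_rot: [3.141, 0.0, 0.109]
wrist_force: [0.9, 0.4, -0.1]
gripper_width: 0.0412
```

Run:
```python
from h import *
o=rep();print(o['eef_pos'],go([.492,-.233,.097],.109,o))
```

```text
t 27.5 tcp rel pins mid (jig, mm) [-65.6  -7.8] z 0.1575 rot [3.1415e+00 4.0000e-04 1.0900e-01] F jig [ 0.9  0.4 -0.1] T [-0.02  0.   -0.06] w 0.0412
[ 0.49043751 -0.23483962  0.15746187] (array([ 0.18, -0.17,  6.05]), array([0.01, 0.03, 0.  ]))
```

>>> carry_out(targets=[{"linear":[0.2,-0.1,1],"delta_rot":[0,0,0],"gripper":-0.1},{"linear":[0.2,-0.1,2],"delta_rot":[0,0,0],"gripper":-0.1},{"linear":[0.2,-0.1,3],"delta_rot":[0,0,0],"gripper":-0.1},{"linear":[0.2,-0.1,4],"delta_rot":[0,0,0],"gripper":-0.1},{"linear":[0.2,-0.1,4.5],"delta_rot":[0,0,0],"gripper":-0.1},{"linear":[0.2,-0.1,5],"delta_rot":[0,0,0],"gripper":-0.1},{"linear":[0.2,-0.1,5.5],"delta_rot":[0,0,0],"gripper":-0.1},{"linear":[0.2,-0.1,6],"delta_rot":[0,0,0],"gripper":-0.1},{"linear":[0.2,-0.1,6],"delta_rot":[0,0,0],"gripper":-0.1},{"linear":[0.2,-0.1,6],"delta_rot":[0,0,0],"gripper":-0.1}])

```text
clock: 28.5
eef_pos: [0.4928, -0.233, 0.0973]
tool_rot: [3.142, -0.0, 0.109]
wrist_force: [0.1, -0.6, -0.1]
gripper_width: 0.0416
```

>>> carry_out(targets=[{"linear":[0,0,0],"delta_rot":[0,0,0],"gripper":-0.5},{"linear":[0,0,0],"delta_rot":[0,0,0],"gripper":-0.6},{"linear":[0,0,0],"delta_rot":[0,0,0],"gripper":-0.8},{"linear":[0,0,0],"delta_rot":[0,0,0],"gripper":-1},{"linear":[0,0,0],"delta_rot":[0,0,0],"gripper":-1},{"linear":[0,0,0],"delta_rot":[0,0,0],"gripper":-1},{"linear":[0,0,0],"delta_rot":[0,0,0],"gripper":-1},{"linear":[0,0,0],"delta_rot":[0,0,0],"gripper":-1},{"linear":[0,0,0],"delta_rot":[0,0,0],"gripper":-1},{"linear":[0,0,0],"delta_rot":[0,0,0],"gripper":-1}])

```text
clock: 29.5
eef_pos: [0.4929, -0.2332, 0.0974]
tool_rot: [3.141, -0.0, 0.109]
wrist_force: [0.1, -0.3, 1.8]
gripper_width: 0.0169
```

Run:
```python
from h import *
o=rep();print(o['eef_pos'])
```

```text
t 29.5 tcp rel pins mid (jig, mm) [-63.   -6.5] z 0.0974 rot [ 3.1412e+00 -4.0000e-04  1.0850e-01] F jig [ 0.  -0.3  1.8] T [-0.2  -0.02  0.04] w 0.0169
[ 0.49289851 -0.23323763  0.09739497]
```

>>> carry_out(targets=[{"linear":[0,-0.1,0],"delta_rot":[0,0,0],"gripper":-1},{"linear":[0,-0.2,0],"delta_rot":[0,0,0],"gripper":-1},{"linear":[0,-0.3,0],"delta_rot":[0,0,0],"gripper":-1},{"linear":[0,-0.4,0],"delta_rot":[0,0,0],"gripper":-1},{"linear":[0.03,-0.5,0],"delta_rot":[0,0,0],"gripper":-1},{"linear":[0.03,-0.6,0],"delta_rot":[0,0,0],"gripper":-1},{"linear":[0.03,-0.7,0],"delta_rot":[0,0,0],"gripper":-1},{"linear":[0.03,-0.8,0],"delta_rot":[0,0,0],"gripper":-1},{"linear":[0.03,-0.8,0],"delta_rot":[0,0,0],"gripper":-1},{"linear":[0.03,-0.8,0],"delta_rot":[0,0,0],"gripper":-1}])

```text
clock: 30.5
eef_pos: [0.4932, -0.2278, 0.0975]
tool_rot: [3.138, -0.002, 0.108]
wrist_force: [2.9, -8.1, -2.5]
gripper_width: 0.0167
```

Run:
```python
from h import *
o=rep();print(o['eef_pos'])
```

```text
t 30.5 tcp rel pins mid (jig, mm) [-62.1  -1.1] z 0.0975 rot [ 3.138e+00 -2.400e-03  1.080e-01] F jig [ 2.  -8.4 -2.5] T [-1.72 -0.78  0.4 ] w 0.0167
[ 0.49321226 -0.22779315  0.09752602]
```

>>> carry_out(targets=[{"linear":[0,-0.05,0],"delta_rot":[0,0,0],"gripper":-1},{"linear":[0,-0.1,0],"delta_rot":[0,0,0],"gripper":-1},{"linear":[0,-0.15,0],"delta_rot":[0,0,0],"gripper":-1},{"linear":[0,-0.2,0],"delta_rot":[0,0,0],"gripper":-1},{"linear":[0,-0.2,0],"delta_rot":[0,0,0],"gripper":-1},{"linear":[0,-0.2,0],"delta_rot":[0,0,0],"gripper":-1},{"linear":[0,-0.2,0],"delta_rot":[0,0,0],"gripper":-1},{"linear":[0,-0.2,0],"delta_rot":[0,0,0],"gripper":-1},{"linear":[0,-0.2,0],"delta_rot":[0,0,0],"gripper":-1},{"linear":[0,-0.2,0],"delta_rot":[0,0,0],"gripper":-1}])

```text
clock: 31.5
eef_pos: [0.4933, -0.2258, 0.0976]
tool_rot: [3.138, -0.003, 0.108]
wrist_force: [5.1, -8.6, -3.4]
gripper_width: 0.0169
```

Run:
```python
from h import *
o=rep();print(o['eef_pos'])
```

```text
t 31.5 tcp rel pins mid (jig, mm) [-61.8   0.8] z 0.0976 rot [ 3.1379e+00 -3.0000e-03  1.0800e-01] F jig [ 4.1 -9.1 -3.4] T [-1.83 -0.9   0.36] w 0.0169
[ 0.4932986  -0.22581825  0.09755693]
```

>>> carry_out(targets=[{"linear":[0,0.15,0],"delta_rot":[0,0,0],"gripper":-1},{"linear":[0,0.25,0],"delta_rot":[0,0,0],"gripper":-1},{"linear":[0,0.25,0],"delta_rot":[0,0,0],"gripper":-0.9},{"linear":[0,0.25,0],"delta_rot":[0,0,0],"gripper":-0.4},{"linear":[0,0.25,0],"delta_rot":[0,0,0],"gripper":-0.1},{"linear":[0,0.25,0],"delta_rot":[0,0,0],"gripper":-0.1},{"linear":[0,0.25,-1],"delta_rot":[0,0,0],"gripper":-0.1},{"linear":[0,0.25,-3],"delta_rot":[0,0,0],"gripper":-0.1},{"linear":[0,0.25,-6],"delta_rot":[0,0,0],"gripper":-0.1},{"linear":[0,0.25,-9],"delta_rot":[0,0,0],"gripper":-0.1}])

```text
clock: 32.5
eef_pos: [0.4917, -0.2248, 0.1884]
tool_rot: [-3.14, 0.001, 0.109]
wrist_force: [0.5, -0.6, 0.6]
gripper_width: 0.0411
```

>>> carry_out(targets=[{"linear":[-2,2,-2],"delta_rot":[0,0,0],"gripper":-0.1},{"linear":[-4,4,-3],"delta_rot":[0,0,0],"gripper":-0.1},{"linear":[-6,6,-3],"delta_rot":[0,0,0],"gripper":-0.1},{"linear":[-8,9,-3],"delta_rot":[0,0,0],"gripper":-0.1},{"linear":[-10,12,-3],"delta_rot":[0,0,0],"gripper":-0.1},{"linear":[-11,15,-3],"delta_rot":[0,0,0],"gripper":-0.1},{"linear":[-12,18,-3],"delta_rot":[0,0,0],"gripper":-0.1},{"linear":[-12,18,-3],"delta_rot":[0,0,0],"gripper":-0.1},{"linear":[-12,18,-3],"delta_rot":[0,0,0],"gripper":-0.1},{"linear":[-12,18,-3],"delta_rot":[0,0,0],"gripper":-0.1}])

```text
clock: 33.5
eef_pos: [0.3931, -0.4159, 0.2175]
tool_rot: [-3.141, -0.0, 0.11]
wrist_force: [-0.3, -0.5, -0.2]
gripper_width: 0.0413
```

Run:
```python
from h import *
o=rep(); print(o['eef_pos'])
for n in('scene','top'):
    t=grab(n,n+'6'); M,e=cam(t); v,u=np.mgrid[0:400,0:640]
    P=e+(np.stack([(u-t['cx'])/t['fx'],-(v-t['cy'])/t['fy'],-np.ones_like(u,float)],-1)@M.T)*t['z_map'][...,None]
    q=P[...,:2]-JO; c,s=np.cos(YAW),np.sin(YAW); jx=q[...,0]*c+q[...,1]*s; jy=-q[...,0]*s+q[...,1]*c; z=P[...,2]
    m=(jx>-.16)&(jx<-.03)&(jy>-.08)&(jy<.08)
    k=m&(z>.064)&(z<.08); print(n,'bar',k.sum(),jx[k].min(),jx[k].max(),jy[k].min(),jy[k].max(),'angle',np.degrees(np.arctan2(*(np.linalg.svd(np.c_[jx[k],jy[k]]-[jx[k].mean(),jy[k].mean()])[2][0][::-1]))))
    k=m&(z>.09)&(z<.115); print(' knob',k.sum(),jx[k].mean(),jy[k].mean())
    m=(jx>-.06)&(jx<.07)&(abs(jy+.003)<.13)&(z>.045)&(z<.08); A=np.c_[jx[m],jy[m],np.ones(m.sum())]; k=np.ones(len(A),bool)
    for _ in range(8): w=np.linalg.lstsq(A[k],z[m][k],rcond=None)[0]; k=abs(z[m]-A@w)<.004
    print(' plate',k.sum(),w.round(4))
t=load('top6'); cv2.imwrite('pics/o9.png',ortho(t,.38,.68,-.4,-.04,.072,1800))
```

```text
t 33.5 tcp rel pins mid (jig, mm) [-182.1 -177.2] z 0.2175 rot [-3.1407e+00 -4.0000e-04  1.1050e-01] F jig [-0.3 -0.4 -0.2] T [ 0.05  0.03 -0.  ] w 0.0413
[ 0.39309451 -0.41588559  0.2174756 ]
scene bar 126 -0.13699468285872715 -0.04548516608910281 -0.015615888978274444 0.01350419423514855 angle -1.795378637208493
 knob 28 -0.06153588416802426 -0.0004252508385872053
 plate 1294 [-0.0005  0.0003  0.0564]
top bar 281 -0.13945376298219742 -0.048036106479580815 -0.012528808459501632 0.011225057998333144 angle -179.09605209667836
 knob 46 -0.06584123204843036 -0.0008845420033779025
 plate 3274 [-0.0034  0.0007  0.0534]
```

View pics/o9.png

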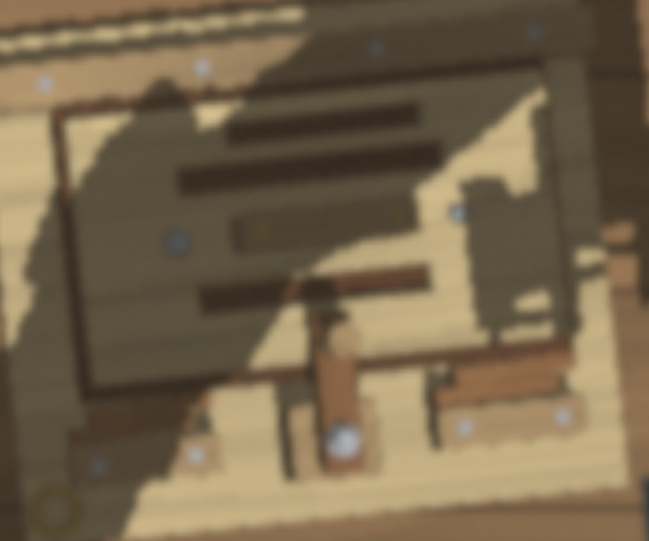

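```bash
python3 -c "
from rig import manip
print(manip.sign_off())"
```

```text
the job is handed in; nothing more can be done
None
```

The template is home over both pins and lying flat, the turn button is square across its near edge, and I handed the job in at about 33.6 s.

**How it went:** I lifted the template by its grip and laid it on the pin noses about 8 mm short of the pins, with the larger hole at the thicker pin. It then slid along jig +y until the holes dropped over the pins. The tool went down 11.8 mm from riding to seated, against the 12 mm expected, with the pressing force never read above about 17 N. I then swung the button by its knob and let go, but it stood about 7° short. I took hold of the knob again, turned it the rest of the way and retreated.

**Last checks:**
- **Template:** its top measures z = 53–56 mm and level, against 54 mm expected. A pin shows through each hole.
- **Button:** the bar is within about 2° of square.
- **Arm:** the gripper is clear of everything, with the wrist force at zero.

**What disagreed or was not checked:**
- **Template height in the grip:** it hung about 5 mm lower than expected after the lift, which contact with the pins confirmed.
- **Vision offset:** vision and touch differed by 2–3 mm at the jig.
- **Wrist force:** it reached about 24 N while swinging the knob.
- **Other items:** the guide ring still looked in place in the last picture, but I did not re-measure the other items on the bench. The arm passed well above them.

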